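# Bring the tripped bench power box back on

## Task

The bench's power box has tripped. With a fingertip, push its wide blue breaker lever fully over to the on side (away from the box's front edge, the way its two black neighbours lean), then reach down into the round well, press the sunken green start button fully down, and let it come back up. Do not pick up anything or press the red stop button, and leave the box and everything on the bench where it stands.

Things in the scene. Friction and masses are not known exactly. Their poses are not given: they have to be found in the camera images.
- power_box: Power box, loose, 3 kg, rubber feet: black tub, grey top panel 95 mm up, 200 mm (x) by 300 mm (y). Origin: centre of its underside; z up; x points from its front edge (robot's side) to its back, where a steel handle stands out 35 mm. Panel, front half, from -y to +y: red stop, round well, breaker row. Back half: two closed blue socket flaps 11 mm high and loose side cutters.
- well_rim (a point): Centre of the mouth of the round well, at the top of its black lip: 99 mm above the bench, at (-35, -15) mm in the box's x, y. The well is straight down, 52 mm across; the lip is 66 mm across outside and 4 mm above the panel. The well is 37 mm deep; the button stands in its middle.
- start_top (a point): Centre of the top of the green start button: a flat disc 36 mm across, on the well's axis, 20 mm below the lip (79 mm above the bench) when up. It moves with the button.
- start (a joint): Travel of the start button in m: 0 up, 0.006 fully down (straight down). Spring: starts to move at 1.5 N, fully down at 5 N, then a hard stop; comes back up when let go.
- breaker (a joint): Angle of the blue breaker lever in rad: 0 off (leaning 22 degrees to the box's front, -x), 0.76 on (leaning 22 degrees to the back, +x, like the two black levers). It turns about a line along the box's y and stays where it is left: friction, about 2 to 3 N to push. Starts tripped, between 0 and 0.22.
- lever_tip (a point): Middle of the outer end of the blue lever; moves with it. Lever: 34 mm long from its pivot, 26 mm wide (box's y), 6 mm thick; pivot at (-35, 113, 85) mm in the box's frame. It stands out of a white face (45 x 36 mm, 101 mm above the bench) by 15 mm at either end of its swing, 18 mm when upright. Beside it two fixed black levers, 10 mm wide, at y = 86 and 68 mm.
- stop_top (a point): Centre of the top of the red stop mushroom, 40 mm across, on a yellow plate 62 mm square, at (-35, -105) mm in the box's x, y; its top is 124 mm above the bench.
- stop (a joint): Travel of the red stop button in m: 0 up (leave it so), 0.005 fully down.
- solder_spool: Upright solder spool, 64 mm across, 49 mm high, black flanges and bright solder, beside the box at its +y side. Origin: centre of its underside.
- kit_board: Dark kit circuit board, 95 x 60 x 4 mm with parts up to 13 mm high, flat on the bench at the box's -y side. Origin: centre of its underside.
- chip: Small black chip with metal legs, 20 x 10 x 7 mm, on the bench behind the board. Origin: centre of its underside.
- side_cutters: Side cutters with orange handles, about 120 x 60 x 14 mm, lying on the back half of the box's top panel. Origin: near the joint, at the underside.
- tape_roll: White roll, 90 mm across, 19 mm high, lying flat on the bench behind the box. Origin: centre of its underside.
- screwdriver: Screwdriver with a red handle, 170 mm long, lying on the bench to the robot's left. Origin: at its middle, at the underside.
- iron_stand: Soldering iron (blue and black) leaning in a steel spring holder on a black base 100 x 65 mm, about 220 mm tall, to the right of the box. Origin: centre of its underside.
- helping_hand: Helping-hand stand: black iron base 90 x 60 mm, cross bar 180 mm long 92 mm up with two clips, to the left of the box. Origin: centre of its underside.

How it is judged:
By the outcome, as a careful person would: the job done as asked, in the order asked, and still so for the second after the job is handed in, with the robot touching nothing.
It also fails if it takes over 40 s, if anything falls off the work surface, if the arm or the gripper's body presses on something with over 40 N, if the wrist force passes 120 N, or if a joint passes its speed limit or range.

## Robot

A 6-joint arm with a two-finger parallel gripper is mounted at the origin on the work surface. World frame = base frame: x ahead of the robot, y to its left, z up, the work surface at z = 0. Lengths are in m, angles in rad, forces in N, time in s.
With the tool pointing down it reaches from about 0.375 to 0.975 m from the base axis. Payload 3.8 kg.
Tool frame: the origin (TCP) lies midway between the tips of the shut fingers; the grasp point (between the pads) lies 19 mm behind it (tcp_to_grasp is the distance from the TCP to the grasp point, in m); z points along the fingers, y is the line along which they close (so a half turn about z gives the same grasp; the last joint's range is limited). The gripper opens to 85 mm and grips with 20 to 120 N. Pads are 22 mm wide; open, the fingers measure 114 mm over their backs; the gripper's body (76 mm by 85 mm) begins 54 mm behind the grasp point. The pads swing forward as they close: fully open they stand 13 mm farther back than shut.
Start: joints at [1.123, 0.264, 1.604, -0, 1.274, -0.037], TCP at [0.27, 0.619, 0.231] pointing down, gripper open.
Joint ranges: [-2.63, 2.63], [-0.94, 2.18], [0.31, 2.57], [-1.31, 4.45], [0, 2.66], [-2.55, 2.55]. Speed limits (rad/s): [2.57, 2.57, 3.14, 3.14, 3.14, 3.14].

## Interface

Orientations are given as a unit quaternion [x, y, z, w].
In Python, from cell import * gives the robot as it stands. The module is installed in compiled form; this text tells all that it offers. Calls block until the motion is done:
- movep(position, orientation): joint-space move of the TCP to a pose.
- move_l(position, max_speed=0.15, frame=None, f_stop=None): straight line of the TCP; frame=None keeps the orientation; max_speed is the mean speed in m/s. With f_stop (N) it stops when the force on the tool has changed by that much, and returns True; else False.
- set_joints(angles): joint-space move.
- gripper_open() and grab(): open the fingers fully, or close them until they stop; the grip force is fixed at half the most.
- dwell(seconds).
- solve_ik(position, orientation): joint angles nearest the present ones, or None.
- state(): the state.
- camera(name): name is "side" or "top" or "wrist"; returns (picture, depth): 384x512x3 uint8, blue, green, red; 384x512 float32, m along the optical axis (not along the pixel's ray), 0 where there is no reading.
- calibration(name): a dict with "mtx" (3x3 intrinsics, pixels), "world_from_camera" (4x4, takes a point from camera to world coordinates); the wrist camera has in their place "mount" (4x4, takes a point from camera to tool coordinates, whose origin is the TCP and whose axes are the flange's). Camera axes: x right, y up, looking along -z (the intrinsics and any distortion apply to the point x, -y, -z); pixel columns grow to the right and rows downward; lengths in m; the calibration is good to about 2 mm. A picture is of the moment at which its call begins: read the wrist's pose just before it. calibration takes no time and is no camera call.
A pose or a line that the arm cannot do raises IKError and nothing moves.
- job_done(): hands the job in; it is judged then, once.
Trained networks look in the newest picture that a camera, given by its name, has taken for a name from the list of things; names that differ only in an ending like _2 or _b are one class to them, and where a whole thing is asked for, a point or a joint stands for the part that bears it (a point fixed in the world has none). Each returns a list of dicts, best first, with "confidence" (0 to 1); they miss things now and then, are a little off and sometimes report something else, mostly with a low value. They report only what shows in the picture. A call takes as long as a camera call.
- search_frame(camera, label): "position" ([column, row] as shares, 0 to 1, of the picture: columns of its width, rows of its height, amid what is visible of it).
- pinpoint(camera, label): "position" ([column, row] as shares, 0 to 1, of the picture: columns of its width, rows of its height: a listed point, or the origin of a listed thing).
The state is a dict: "clock": time; "qpos": joint angles; "qd": joint speeds; "joint_efforts": joint torques, N m; "eef_pos": TCP position; "ee_rot": TCP orientation; "force": force on the tool from outside, world axes, zero at the start; "wrist_torque": the same for the moment, N m; "width": finger opening in m; "finger_force": force on a finger pad.
Only numpy, scipy, OpenCV 4.12 (cv2) and the standard library are available. Lean on these libraries where they do the work, as an engineer would, in place of code of your own. Each camera call takes 0.05 s, during which the arm holds its last target. There are 200 camera calls.

## Working session

There is one attempt and no reset: what is moved stays moved. The work goes in short steps, each a Python script; the robot and the scene stay as the last script left them, time stands still between calls to the robot, and variables do not carry over. Pictures are saved under pics/ and viewed, at most 10 in all, crops included, and the job is handed in when it is done.

```bash
mkdir -p pics; cat > h.py <<'E'
from cell import *
import numpy as np, cv2
from scipy.spatial.transform import Rotation as R
def wfc(cam):
    c=calibration(cam); K=np.array(c["mtx"])
    if "world_from_camera" in c: return K,np.array(c["world_from_camera"]),c
    s=state(); T=np.eye(4); T[:3,:3]=R.from_quat(s["ee_rot"]).as_matrix(); T[:3,3]=s["eef_pos"]
    return K,T@np.array(c["mount"]),c
def unproj(K,T,u,v,d):
    return (T@np.array([(u-K[0,2])/K[0,0]*d,-(v-K[1,2])/K[1,1]*d,-d,1]))[:3]
def ray_z(K,T,u,v,z):
    a=T[:3,3]; b=unproj(K,T,u,v,1.)-a
    return a+b*(z-a[2])/b[2]
E
python3 - <<'E'
from h import *
for cam in ["top","side"]:
    K,T,c=wfc(cam); im,d=camera(cam); cv2.imwrite(f"pics/{cam}0.png",im); np.save(f"{cam}d.npy",d)
    print(cam,[k for k in c],K.tolist(),T.round(3).tolist())
    for n,z in [("well_rim",.099),("start_top",.079),("lever_tip",.117),("stop_top",.124),("power_box",0)]:
        for r in pinpoint(cam,n)[:1]:
            u,v=r["position"][0]*512,r["position"][1]*384
            print(n,r["confidence"],round(u),round(v),ray_z(K,T,u,v,z).round(4))
print(state())
print(calibration("wrist"))
E
```

```text
top ['mtx', 'world_from_camera'] [[364.05222684910393, 0.0, 257.0276191558656], [0.0, 364.05222684910393, 187.1290685214851], [0.0, 0.0, 1.0]] [[-0.021, 0.983, -0.185, 0.371], [-1.0, -0.018, 0.018, -0.011], [0.014, 0.185, 0.983, 1.211], [0.0, 0.0, 0.0, 1.0]]
well_rim 0.66 263 184 [ 0.5901 -0.0518  0.099 ]
start_top 0.46 262 186 [ 0.5873 -0.0471  0.079 ]
stop_top 0.44 297 185 [ 0.5796 -0.1518  0.124 ]
power_box 0.61 263 182 [ 0.6149 -0.054   0.    ]
side ['mtx', 'world_from_camera'] [[420.34639974200485, 0.0, 252.30077007821183], [0.0, 420.34639974200485, 188.9493009030949], [0.0, 0.0, 1.0]] [[0.824, 0.361, -0.437, -0.163], [-0.567, 0.545, -0.618, -1.027], [0.015, 0.757, 0.654, 1.151], [0.0, 0.0, 0.0, 1.0]]
well_rim 0.9 263 188 [ 0.5772 -0.0527  0.099 ]
start_top 0.54 267 191 [ 0.5959 -0.0537  0.079 ]
lever_tip 0.38 265 195 [ 0.5476 -0.1011  0.117 ]
stop_top 0.65 278 198 [ 0.5717 -0.1521  0.124 ]
power_box 0.84 268 200 [ 0.6181 -0.0328  0.    ]
{'clock': 0.6, 'qpos': array([ 1.12310328e+00,  2.63888092e-01,  1.60396614e+00,  1.28674583e-05,
        1.27369324e+00, -3.69127834e-02]), '
[... 362 characters left out ...]
1380589e-07]), 'force': array([-0.07898574,  0.74701551, -0.96756672]), 'wrist_torque': array([ 0.03671912,  0.01018661, -0.01802958]), 'finger_force': 0.0, 'width': 0.08545807310821811}
{'mtx': array([[312.4989268 ,   0.        , 254.32916001],
       [  0.        , 312.4989268 , 190.5972052 ],
       [  0.        ,   0.        ,   1.        ]]), 'mount': array([[ 7.31106711e-04,  9.51291965e-01,  3.08290548e-01,
         7.88177563e-02],
       [ 9.99999693e-01, -7.82039315e-04,  4.16530126e-05,
         4.95012891e-04],
       [ 2.80719505e-04,  3.08290423e-01, -9.51292246e-01,
        -1.42831574e-01],
       [ 0.00000000e+00,  0.00000000e+00,  0.00000000e+00,
         1.00000000e+00]])}
```

```bash
python3 -c "
import cv2,numpy as np
a=cv2.imread('pics/top0.png')[110:260,160:360];b=cv2.imread('pics/side0.png')[110:260,160:360]
cv2.imwrite('pics/c0.png',np.vstack([cv2.resize(x,None,fx=2,fy=2,interpolation=2) for x in (a,b)]))"
```

```text
(no output)
```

View pics/c0.png

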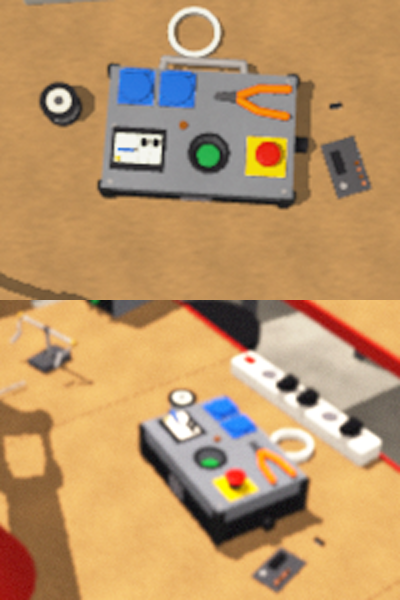

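```bash
cat > look.py <<'E'
from h import *
def look(name):
    K,T,c=wfc("wrist"); im,d=camera("wrist"); cv2.imwrite(f"pics/{name}.png",im); np.savez(name,im=im,d=d,K=K,T=T)
    for n,z in [("well_rim",.099),("start_top",.079),("lever_tip",.117),("stop_top",.124),("power_box",0)]:
        for r in pinpoint("wrist",n)[:1]:
            u,v=r["position"][0]*512,r["position"][1]*384
            print(n,r["confidence"],round(u),round(v),ray_z(K,T,u,v,z).round(4))
E
python3 - <<'E'
from look import *
grab()
p=state()["eef_pos"]; move_l([p[0],p[1],.32],.3)
movep([.58,-.04,.3],[0,1,0,0])
print(state()["clock"],state()["eef_pos"])
look("w0"); dwell(.1)
for cam in ["top"]:
    pass
E
```

```text
4.3833 [ 0.58012206 -0.03927261  0.30001636]
well_rim 0.94 240 164 [ 0.5814 -0.055   0.099 ]
start_top 0.58 244 162 [ 0.5839 -0.051   0.079 ]
lever_tip 0.32 156 161 [ 0.5742 -0.1438  0.117 ]
stop_top 0.94 157 163 [ 0.5747 -0.1403  0.124 ]
power_box 0.94 255 172 [ 0.6164 -0.0386  0.    ]
```

View pics/w0.png

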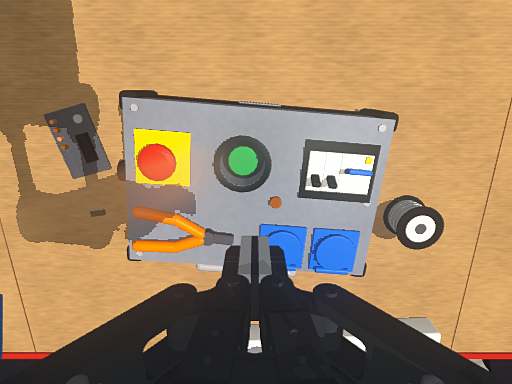

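```bash
cat > fit.py <<'E'
from h import *
from scipy.optimize import least_squares
def cen(m,box):
    u0,v0,u1,v1=box; k=np.zeros_like(m); k[v0:v1,u0:u1]=1
    n,l,s,c=cv2.connectedComponentsWithStats(((m>0)&(k>0)).astype(np.uint8))
    i=1+np.argmax(s[1:,4]); return c[i],s[i]
def fit(name,g,r,b,y):
    f=np.load(name+".npz"); im,K,T=f["im"],f["K"],f["T"]; h=cv2.cvtColor(im,cv2.COLOR_BGR2HSV)
    rng=lambda a,z:cv2.inRange(h,a,z)
    P=[];M=[]
    for nm,m,bx,z,mod in [("green",rng((45,80,40),(85,255,255)),g,.079,(-35,-15)),
        ("red",rng((0,170,60),(8,255,255))|rng((172,170,60),(180,255,255)),r,.120,(-35,-105)),
        ("blue",rng((95,120,50),(125,255,255)),b,.113,(-46,113))]:
        c,s=cen(m,bx); p=ray_z(K,T,*c,z); print(nm,c.round(1),s,p.round(4)); P.append(p[:2]); M.append(np.array(mod)/1e3)
    P=np.array(P);M=np.array(M)
    rot=lambda t:np.array([[np.cos(t),-np.sin(t)],[np.sin(t),np.cos(t)]])
    res=least_squares(lambda q:(M@rot(q[2]).T+q[:2]-P).ravel(),[.62,-.04,-.06])
    print("pose",res.x.round(4),"res mm",(res.fun*1e3).round(1)); return res.x
E
python3 - <<'E'
from fit import *
fit("w0",(210,130,275,195),(130,130,195,190),(335,160,378,185),None)
E
```

```text
green [242.7 160.3] [228 146  30  30 680] [ 0.5816 -0.0527  0.079 ]
red [156.1 162.2] [ 137  144   38   37 1076] [ 0.5747 -0.1426  0.12  ]
blue [360.  172.3] [347 169  26   7 123] [0.5872 0.0761 0.113 ]
pose [ 0.6199 -0.0416 -0.109 ] res mm [ 1.9 -0.  -1.1  0.4 -0.8 -0.4]
```

```bash
cat >> h.py <<'E'
BOX=np.array([.619,-.042]); YAW=-.083
def b2w(x,y,z):
    c,s=np.cos(YAW),np.sin(YAW); return [BOX[0]+(c*x-s*y)/1e3,BOX[1]+(s*x+c*y)/1e3,z/1e3]
Q=(R.from_euler("z",YAW)*R.from_quat([0,1,0,0])).as_quat()
E
python3 - <<'E'
from fit import *
from look import look
movep(b2w(-76,115,180),Q)
look("w1"); print(state()["clock"],state()["eef_pos"],b2w(-76,115,180))
E
```

```text
well_rim 0.65 95 242 [ 0.5811 -0.0513  0.099 ]
start_top 0.59 106 235 [ 0.5843 -0.0521  0.079 ]
stop_top 0.44 156 229 [0.5624 0.0093 0.124 ]
power_box 0.75 154 229 [ 0.6173 -0.0405  0.    ]
5.8 [0.55399781 0.07806182 0.18144039] [np.float64(0.5527956762732844), np.float64(0.07890486971122482), 0.18]
```

View pics/w1.png

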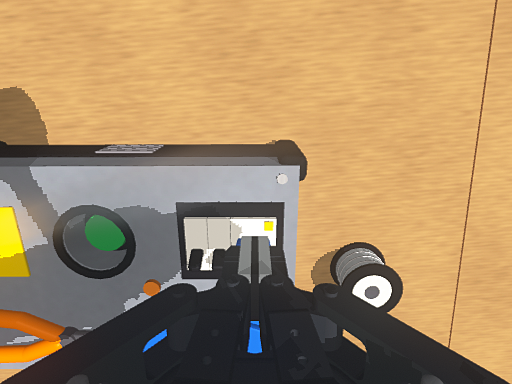

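```bash
sed -i 's/^BOX=.*/BOX=np.array([.6176,-.040]); YAW=-.083/' h.py
python3 - <<'E'
from h import *
def s(t):
    q=state(); p=q["eef_pos"][:2]-BOX; c,si=np.cos(YAW),np.sin(YAW)
    print(t,round(q["clock"],2),"box",(1e3*np.array([c*p[0]+si*p[1],-si*p[0]+c*p[1]])).round(1),q["eef_pos"][2].round(4),q["force"].round(2))
move_l(b2w(-77,115,180),.1,frame=Q); dwell(.2); s("a")
print(move_l(b2w(-77,115,106),.08,f_stop=6)); s("down")
print(move_l(b2w(-20,115,106),.025,f_stop=9)); s("push")
E
```

```text
a 6.25 box [-77.1 115. ] 0.18 [-0.84 -0.22  0.48]
False
down 7.33 box [-76.4 115.1] 0.1066 [-0.25  0.56 -0.06]
True
push 8.81 box [-40. 115.] 0.1048 [-1.28 -0.5   2.21]
```

```bash
python3 - <<'E'
from fit import *
from look import look
move_l(b2w(-55,115,107),.1); move_l(b2w(-55,115,150),.2); movep(b2w(15,45,230),Q); dwell(.3)
look("w2"); print(state()["clock"])
cv2.imwrite("pics/w2c.png",cv2.resize(cv2.imread("pics/w2.png")[60:260,100:450],None,fx=2.2,fy=2.2,interpolation=2))
E
```

```text
well_rim 0.95 184 125 [ 0.5801 -0.0507  0.099 ]
start_top 0.71 186 126 [ 0.5836 -0.0539  0.079 ]
lever_tip 0.95 330 144 [0.6034 0.0699 0.117 ]
stop_top 0.96 60 131 [ 0.5747 -0.1427  0.124 ]
power_box 0.65 217 147 [ 0.6173 -0.0379  0.    ]
10.6417
```

View pics/w2c.png

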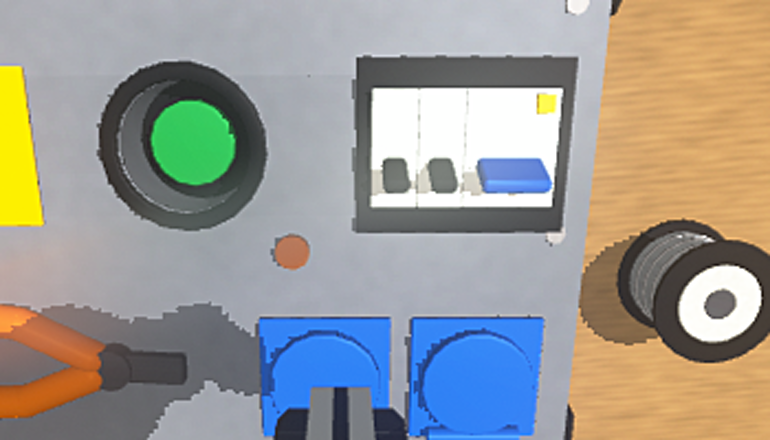

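```bash
python3 - <<'E'
from look import *
w=lambda z:[.5812,-.0517,z]
movep(w(.13),Q); dwell(.3); s=state(); print(s["eef_pos"],s["force"])
print(move_l(w(.083),.06,f_stop=8)); print(state()["eef_pos"])
print(move_l(w(.066),.015,f_stop=12)); s=state(); print(s["eef_pos"],s["force"])
dwell(.2); s=state(); print(s["eef_pos"],s["force"])
E
```

```text
[ 0.58308686 -0.05126825  0.13184735] [-0.11836214 -0.53004848  0.46563302]
False
[ 0.58158983 -0.05178498  0.0833318 ]
True
[ 0.58148865 -0.05173259  0.07309235] [-2.14660248  0.13766945  4.87600444]
[ 0.58150342 -0.05174091  0.07306382] [-1.2127506  -0.38204227  5.12124726]
```

```bash
python3 - <<'E'
from look import *
w=lambda z:[.5815,-.0517,z]
print(move_l(w(.070),.01,f_stop=12)); s=state(); print(s["eef_pos"],s["force"])
move_l(w(.15),.1); movep(b2w(0,0,300),Q); dwell(.3); look("w3"); print(state()["clock"])
f=np.load("w3.npz"); K,T=f["K"],f["T"]
c=np.linalg.inv(T)@np.array([.5815,-.0517,.079,1]); u,v=K[0,2]+K[0,0]*c[0]/-c[2],K[1,2]-K[1,1]*c[1]/-c[2]
d=f["d"][int(v)-3:int(v)+4,int(u)-3:int(u)+4]; print("button z",unproj(K,T,u,v,np.median(d)))
E
```

```text
True
[ 0.58146753 -0.05176146  0.07310731] [-0.58552283 -0.53717698  4.49611383]
well_rim 0.7 239 135 [ 0.5834 -0.0538  0.099 ]
start_top 0.63 241 133 [ 0.5834 -0.0518  0.079 ]
lever_tip 0.52 362 149 [0.6057 0.0736 0.117 ]
stop_top 0.74 150 135 [ 0.5727 -0.1416  0.124 ]
power_box 0.89 256 147 [ 0.6152 -0.0375  0.    ]
15.825
button z [ 0.58142665 -0.05166806  0.07962148]
```

View pics/w3.png

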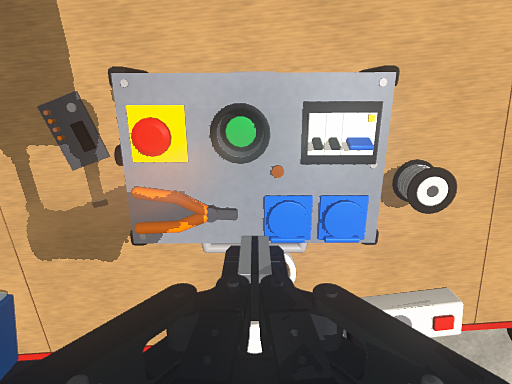

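The blue lever at (360,145) lines up with its black neighbours. The green button is back up, and both presses stopped at the same height, z = 73.1 mm, which is the hard stop. Nothing has shifted.

```bash
python3 -c "
from cell import *
print(job_done())"
```

```text
the job is handed in; nothing more can be done
None
```

I pushed the blue breaker lever fully on, then pressed the start button to its hard stop and let it come back up; the job is handed in at about 16 s, with no sign in the last picture that the box or anything on the bench moved.

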